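# Refill the empty places of a roller flow rack

### The arm

A 6-joint arm with a two-finger parallel gripper is mounted at the origin on a cart in front of the work surface, level with it; the furniture and walls round the work are solid. World frame = base frame: x ahead of the robot, y to its left, z up, the work surface at z = 0. Lengths are in m, angles in rad, forces in N, time in s.
With the tool pointing down it reaches from about 0.25 to 0.725 m from the base axis. Payload 4 kg.
Tool frame: the origin (TCP) lies between the finger pads; the fingertips stand 8 mm ahead of it and the grasp point (between the pads) lies 11 mm behind it; z points along the fingers, y is the line along which they close (so a half turn about z gives the same grasp; the last joint's range is limited). The gripper opens to 85 mm and grips with 20 to 120 N. Pads are 22 mm wide; open, the fingers measure 114 mm over their backs; the gripper's body (76 mm by 85 mm) begins 54 mm behind the grasp point. The pads swing forward as they close: fully open they stand 13 mm farther back than shut.
Start: joints at [1.257, 0.241, 0.005, 1.335, 0, 1.571], TCP at [0.154, 0.476, 0.239] pointing down, gripper open.
Joint ranges: [-2.72, 2.72], [-1.05, 1.87], [-1.09, 1.28], [-1.99, 2.15], [-1.42, 1.44], [-3.14, 3.14]. Speed limits (rad/s): [2.79, 2.79, 3.14, 3.14, 3.14, 3.14].

### API

Orientations are given as a unit quaternion [x, y, z, w].
In Python, from workcell import status, viewer, bot gives the robot as it stands.
- The arm moves only by the tool servo_tool, never from a script. Its argument "commands" is a list of rows, each a list of 5 numbers: the finger opening in mm, from 0 to 85.4, then the shift along the tool's x, y, z in mm, then the turn about the tool's z in rad. A call has 1 to 20 rows; each row shifts and turns the commanded pose from where the row before left it, along the tool's axes as they then stand; what a row does not reach is not made up. A row lasts 1/8 s, in which the tool goes at most 62.5 mm and 10.7 degrees, less where a joint would pass 70% of its speed; a pose out of reach is approached as far as the arm can. A call is refused whole if a number of a shift passes 62.5 or a number of a turn 0.188, either way. A call with a gripper value outside its range is refused whole. The fingers move at their own pace and stop on an object; the grip force is fixed at half the most. Time passes only in rows, so rows that do not move let the fingers close. It gives the time, the measured TCP pose, the force, the opening and the grip force at its end, in the units of the state.
- status.get_obs(): the state, without advancing time (a new reading comes with each control period).
- viewer.camera(name): name is "scene" or "top" or "wrist"; returns (picture, depth): 420x560x3 uint8, red, green, blue; 420x560 float32, m along the optical axis (not along the pixel's ray), 0 where there is no reading.
- viewer.get_calibration(name): a dict with "camera_matrix" (3x3 intrinsics, pixels), "R" (3x3) and "t" (3): a world point X has camera coordinates R X + t; the wrist camera has in their place "T_tool_cam" (4x4, takes a point from camera to tool coordinates, whose origin is the TCP and whose axes are the flange's). Camera axes: x right, y down, z forward; pixel columns grow to the right and rows downward; lengths in m; the calibration is good to about 2 mm. A picture is of the moment at which its call begins: read the wrist's pose just before it. get_calibration takes no time and is no camera call.
- bot.job_done(): hands the job in; it is judged then, once.
Trained networks look in the newest picture that a camera, given by its name, has taken for a name from the list of things; names that differ only in an ending like _2 or _b are one class to them, and where a whole thing is asked for, a point or a joint stands for the part that bears it (a point fixed in the world has none). Each returns a list of dicts, best first, with "p" (0 to 1); they miss things now and then, are a little off and sometimes report something else, mostly with a low value. They report only what shows in the picture. A call takes as long as a camera call.
- viewer.masks_of(camera, label): "mask" (420x560 bool, what is visible of it) and "pixel" ([row, column] in pixels, amid what is visible of it).
- viewer.spot_point(camera, label): "pixel" ([row, column] in pixels: a listed point, or the origin of a listed thing).
The state is a dict: "clock": time; "joint_pos": joint angles; "joint_vel": joint speeds; "tau": joint torques, N m; "eef_pos": TCP position; "tool_rot": TCP orientation; "ft_force": force on the tool from outside, world axes, zero at the start; "ft_torque": the same for the moment, N m; "grip_width": finger opening in m; "grasp_force": force on a finger pad.
Only numpy, scipy, OpenCV 4.12 (cv2) and the standard library are available. Lean on these libraries where they do the work, as an engineer would, in place of code of your own. Each camera call takes 0.05 s, during which the arm holds its last target. There are 200 camera calls.

### The job

The three sloping roller lanes each have room for two of the small blue cases, one behind the other, lengthwise. Fill only the empty places with the spare cases from the black mat: set each spare down lengthwise at the upper end of a lane that is not yet full, let go of it there and let it roll down to the stop or against the case in front. Leave the cases already in the rack where they are and do not disturb the flat ink pad, the jar and the white cap on the mat.

Things in the scene. Friction and masses are not known exactly. Their poses are not given: they have to be found in the camera images.
- lane_a: Roller lane, one of three alike side by side; which lies where and how many cases each holds differ. Origin on the bench under its middle; y runs level along the lane to the upper (loading) end, x across, z up. The roller bed falls 8 degrees to -y; its surface is at y -0.113, z 0.042 at the stop, y 0.121, z 0.075 at the upper end (this frame)
- lane_a_stop (a point): Lower end of this lane's roller bed: point on the roller surface, mid-width, at the face of the steel stop plate, which stands 20 mm above the rollers. Two cases in line take 184 mm from here; the rest of the 236 mm lane stays clear
- lane_a_upper (a point): Upper end of this lane's roller bed: point on the roller surface, mid-width. Rollers turn freely, 24 mm thick, 34.5 mm apart. Side guides, 70 mm apart inside, 3 mm thick, stand 7 mm above the rollers: fingers holding a case must stay above them
- lane_b: Roller lane, one of three alike side by side; which lies where and how many cases each holds differ. Origin on the bench under its middle; y runs level along the lane to the upper (loading) end, x across, z up. The roller bed falls 8 degrees to -y; its surface is at y -0.113, z 0.042 at the stop, y 0.121, z 0.075 at the upper end (this frame)
- lane_b_stop (a point): Lower end of this lane's roller bed: point on the roller surface, mid-width, at the face of the steel stop plate, which stands 20 mm above the rollers. Two cases in line take 184 mm from here; the rest of the 236 mm lane stays clear
- lane_b_upper (a point): Upper end of this lane's roller bed: point on the roller surface, mid-width. Rollers turn freely, 24 mm thick, 34.5 mm apart. Side guides, 70 mm apart inside, 3 mm thick, stand 7 mm above the rollers: fingers holding a case must stay above them
- lane_c: Roller lane, one of three alike side by side; which lies where and how many cases each holds differ. Origin on the bench under its middle; y runs level along the lane to the upper (loading) end, x across, z up. The roller bed falls 8 degrees to -y; its surface is at y -0.113, z 0.042 at the stop, y 0.121, z 0.075 at the upper end (this frame)
- lane_c_stop (a point): Lower end of this lane's roller bed: point on the roller surface, mid-width, at the face of the steel stop plate, which stands 20 mm above the rollers. Two cases in line take 184 mm from here; the rest of the 236 mm lane stays clear
- lane_c_upper (a point): Upper end of this lane's roller bed: point on the roller surface, mid-width. Rollers turn freely, 24 mm thick, 34.5 mm apart. Side guides, 70 mm apart inside, 3 mm thick, stand 7 mm above the rollers: fingers holding a case must stay above them
- rack: Fixed dark steel base plate, 272 mm (x) by 246 mm (y), 6 mm thick, that carries the three lanes, 92 mm apart centre to centre along its x: cases in neighbouring lanes have 28 mm between them. Origin at the centre of its underside
- case_1_mid (a point): Small dark blue plastic case with fixed lid, 64 mm wide (x; 61 mm between the gripped sides), 91 mm long (y), 28 mm high (z), 0.11 to 0.23 kg. Point at its centre, half-way up. One of six alike: some start in the lanes, the spares on the mat, one of them on top of another. In a lane its y lies along the lane's y, either way round
- case_2_mid (a point): Small dark blue plastic case with fixed lid, 64 mm wide (x; 61 mm between the gripped sides), 91 mm long (y), 28 mm high (z), 0.11 to 0.23 kg. Point at its centre, half-way up. One of six alike: some start in the lanes, the spares on the mat, one of them on top of another. In a lane its y lies along the lane's y, either way round
- case_3_mid (a point): Small dark blue plastic case with fixed lid, 64 mm wide (x; 61 mm between the gripped sides), 91 mm long (y), 28 mm high (z), 0.11 to 0.23 kg. Point at its centre, half-way up. One of six alike: some start in the lanes, the spares on the mat, one of them on top of another. In a lane its y lies along the lane's y, either way round
- case_4_mid (a point): Small dark blue plastic case with fixed lid, 64 mm wide (x; 61 mm between the gripped sides), 91 mm long (y), 28 mm high (z), 0.11 to 0.23 kg. Point at its centre, half-way up. One of six alike: some start in the lanes, the spares on the mat, one of them on top of another. In a lane its y lies along the lane's y, either way round
- case_5_mid (a point): Small dark blue plastic case with fixed lid, 64 mm wide (x; 61 mm between the gripped sides), 91 mm long (y), 28 mm high (z), 0.11 to 0.23 kg. Point at its centre, half-way up. One of six alike: some start in the lanes, the spares on the mat, one of them on top of another. In a lane its y lies along the lane's y, either way round
- case_6_mid (a point): Small dark blue plastic case with fixed lid, 64 mm wide (x; 61 mm between the gripped sides), 91 mm long (y), 28 mm high (z), 0.11 to 0.23 kg. Point at its centre, half-way up. One of six alike: some start in the lanes, the spares on the mat, one of them on top of another. In a lane its y lies along the lane's y, either way round
- ink_pad_mid (a point): dark blue closed ink pad, 58 x 88 mm and only 18 mm high, flatter than a case and not one of them; stands on the mat, stays there. The point is at its centre
- oring_jar_mid (a point): white jar with black lid, 63 mm diameter, 61 mm high, on the mat, stays there. The point is on its axis, half-way up
- valve_cap_mid (a point): white ribbed screw cap, 44 mm diameter, 20 mm high, near the middle of the mat, stays there. The point is at its centre
- mat: fixed black rubber mat on the bench, 290 mm (x) by 236 mm (y), 3 mm thick, on which spares and bystanders stand; origin at the centre of its underside

How it is judged:
At the end, for the whole second after the job is handed in: Each lane holds two cases, one at the stop and one right behind it: within 10 mm along the lane, 8 mm across and in height, lengthwise within 0.12 rad, lid up (tilt under 0.22 rad), at rest (under 0.01 m/s); the cases first in the rack are still in place (x of case_1_mid in the frame of lane_a between -0.008 and 0.008 m and y of case_1_mid in the frame of lane_a between -0.0794 and -0.0594 m and z of case_1_mid in the frame of lane_a between 0.0543 and 0.0703 m and angle between each of case_1_mid, case_2_mid, case_3_mid's own z axis and vertical below 0.22 rad and angle between the x axis of each of case_1_mid, case_2_mid and the x axis of lane_a, either way round below 0.12 rad and linear speed of each of case_1, case_2, case_3 below 0.01 m/s and x of case_2_mid in the frame of lane_a between -0.008 and 0.008 m and y of case_2_mid in the frame of lane_a between 0.0117 and 0.0317 m and z of case_2_mid in the frame of lane_a between 0.0671 and 0.0831 m and x of case_3_mid in the frame of lane_b between -0.008 and 0.008 m and y of case_3_mid in the frame of lane_b between -0.0794 and -0.0594 m and z of case_3_mid in the frame of lane_b between 0.0543 and 0.0703 m and angle between the x axis of case_3_mid and the x axis of lane_b, either way round below 0.12 rad and ((x of case_4_mid in the frame of lane_b between -0.008 and 0.008 m and y of case_4_mid in the frame of lane_b between 0.0117 and 0.0317 m and z of case_4_mid in the frame of lane_b between 0.0671 and 0.0831 m and angle between case_4_mid's own z axis and vertical below 0.22 rad and angle between the x axis of case_4_mid and the x axis of lane_b, either way round below 0.12 rad and linear speed of case_4 below 0.01 m/s) or (x of case_5_mid in the frame of lane_b between -0.008 and 0.008 m and y of case_5_mid in the frame of lane_b between 0.0117 and 0.0317 m and z of case_5_mid in the frame of lane_b between 0.0671 and 0.0831 m and angle between case_5_mid's own z axis and vertical below 0.22 rad and angle between the x axis of case_5_mid and the x axis of lane_b, either way round below 0.12 rad and linear speed of case_5 below 0.01 m/s) or (x of case_6_mid in the frame of lane_b between -0.008 and 0.008 m and y of case_6_mid in the frame of lane_b between 0.0117 and 0.0317 m and z of case_6_mid in the frame of lane_b between 0.0671 and 0.0831 m and angle between case_6_mid's own z axis and vertical below 0.22 rad and angle between the x axis of case_6_mid and the x axis of lane_b, either way round below 0.12 rad and linear speed of case_6 below 0.01 m/s)) and ((x of case_4_mid in the frame of lane_c between -0.008 and 0.008 m and y of case_4_mid in the frame of lane_c between -0.0794 and -0.0594 m and z of case_4_mid in the frame of lane_c between 0.0543 and 0.0703 m and angle between case_4_mid's own z axis and vertical below 0.22 rad and angle between the x axis of case_4_mid and the x axis of lane_c, either way round below 0.12 rad and linear speed of case_4 below 0.01 m/s) or (x of case_5_mid in the frame of lane_c between -0.008 and 0.008 m and y of case_5_mid in the frame of lane_c between -0.0794 and -0.0594 m and z of case_5_mid in the frame of lane_c between 0.0543 and 0.0703 m and angle between case_5_mid's own z axis and vertical below 0.22 rad and angle between the x axis of case_5_mid and the x axis of lane_c, either way round below 0.12 rad and linear speed of case_5 below 0.01 m/s) or (x of case_6_mid in the frame of lane_c between -0.008 and 0.008 m and y of case_6_mid in the frame of lane_c between -0.0794 and -0.0594 m and z of case_6_mid in the frame of lane_c between 0.0543 and 0.0703 m and angle between case_6_mid's own z axis and vertical below 0.22 rad and angle between the x axis of case_6_mid and the x axis of lane_c, either way round below 0.12 rad and linear speed of case_6 below 0.01 m/s)) and ((x of case_4_mid in the frame of lane_c between -0.008 and 0.008 m and y of case_4_mid in the frame of lane_c between 0.0117 and 0.0317 m and z of case_4_mid in the frame of lane_c between 0.0671 and 0.0831 m and angle between case_4_mid's own z axis and vertical below 0.22 rad and angle between the x axis of case_4_mid and the x axis of lane_c, either way round below 0.12 rad and linear speed of case_4 below 0.01 m/s) or (x of case_5_mid in the frame of lane_c between -0.008 and 0.008 m and y of case_5_mid in the frame of lane_c between 0.0117 and 0.0317 m and z of case_5_mid in the frame of lane_c between 0.0671 and 0.0831 m and angle between case_5_mid's own z axis and vertical below 0.22 rad and angle between the x axis of case_5_mid and the x axis of lane_c, either way round below 0.12 rad and linear speed of case_5 below 0.01 m/s) or (x of case_6_mid in the frame of lane_c between -0.008 and 0.008 m and y of case_6_mid in the frame of lane_c between 0.0117 and 0.0317 m and z of case_6_mid in the frame of lane_c between 0.0671 and 0.0831 m and angle between case_6_mid's own z axis and vertical below 0.22 rad and angle between the x axis of case_6_mid and the x axis of lane_c, either way round below 0.12 rad and linear speed of case_6 below 0.01 m/s))); the robot touches nothing.
It fails at once if a case is held or pushed by the gripper in the lower half of the lane instead of being let go at the upper end and rolling down ((contact force between the fingers and case_4 above 1 N and x of case_4_mid in the frame of lane_c between -0.04 and 0.04 m and y of case_4_mid in the frame of lane_c between -0.1294 and -0.0194 m and z of case_4_mid in the frame of lane_c between 0 and 0.0823 m) or (contact force between the fingers and case_5 above 1 N and x of case_5_mid in the frame of lane_c between -0.04 and 0.04 m and y of case_5_mid in the frame of lane_c between -0.1294 and -0.0194 m and z of case_5_mid in the frame of lane_c between 0 and 0.0823 m) or (contact force between the fingers and case_6 above 1 N and x of case_6_mid in the frame of lane_c between -0.04 and 0.04 m and y of case_6_mid in the frame of lane_c between -0.1294 and -0.0194 m and z of case_6_mid in the frame of lane_c between 0 and 0.0823 m)).
It fails at once if a bystander on the mat (ink pad, jar or cap) is moved more than 3 cm (distance of any of ink_pad_mid, oring_jar_mid, valve_cap_mid from where it was at the start of the episode above 0.03 m).
It fails at once if a case already in the rack at the start is moved more than 2 cm (distance of any of case_1_mid, case_2_mid, case_3_mid from where it was at the start of the episode above 0.02 m).
It also fails if it takes over 61 s, if anything falls off the work surface, if the arm or the gripper's body presses on something with over 40 N, if the wrist force passes 120 N, or if a joint passes its speed limit or range.

## Working session

There is one attempt and no reset: what is moved stays moved. The work goes in short steps, Python scripts to look and compute and a tool call to move; the robot and the scene stay as the last step left them, time stands still between calls to the robot, and variables do not carry over. Pictures are saved under pics/ and viewed, at most 10 in all, crops included, and the job is handed in when it is done.

Besides the shell and the picture viewer there is one more tool, called after "Request:" as a command line: name --pt "numbers of a row" for each row, then --argument value for the rest. servo_tool: Moves the arm, as the interface text tells. Its arguments: {"type":"object","properties":{"commands":{"type":"array"}},"required":["commands"]}

```bash
mkdir -p pics; cat > h.py <<'E'
import numpy as np, cv2
from workcell import status, viewer, bot
def cloud(name):
    pic,d=viewer.camera(name); c=viewer.get_calibration(name); K=np.array(c["camera_matrix"])
    v,u=np.indices(d.shape); P=np.stack([(u-K[0,2])/K[0,0]*d,(v-K[1,2])/K[1,1]*d,d],-1)
    if "R" in c: W=(P-np.array(c["t"]))@np.array(c["R"])
    else:
        from scipy.spatial.transform import Rotation as Ro
        o=status.get_obs(); T=np.array(c["T_tool_cam"]); W=P@T[:3,:3].T+T[:3,3]
        W=W@Ro.from_quat(o["tool_rot"]).as_matrix().T+np.array(o["eef_pos"])
    W[d==0]=np.nan
    return pic,d,W
def save(n,pic): cv2.imwrite("pics/"+n,pic[:,:,::-1])
E
python3 - <<'E'
from h import *
o=status.get_obs(); print({k:np.round(v,3) for k,v in o.items()})
for n in("top",):
    pic,d,W=cloud(n); save(n+"1.png",pic)
    np.save("top.npy",W)
    for l in("case_1_mid","ink_pad_mid","oring_jar_mid","valve_cap_mid","rack","mat"):
        for m in viewer.masks_of(n,l):
            if m["p"]<.3: continue
            M=m["mask"]&np.isfinite(W[...,2]); P=W[M]; zt=np.percentile(P[:,2],80)
            Q=P[abs(P[:,2]-zt)<.012]; r=cv2.minAreaRect((Q[:,:2]*1000).astype(np.float32))
            print(l,round(m["p"],2),np.round(m["pixel"]),"z",round(zt,3),np.round(r[0]),np.round(r[1]),round(r[2],1))
    for l in("lane_a_stop","lane_a_upper"):
        for m in viewer.spot_point(n,l):
            r,c=np.round(m["pixel"]).astype(int); print(l,round(m["p"],2),r,c,np.round(W[r,c],3))
pic,d,W=cloud("scene"); save("scene1.png",pic)
E
```

```text
{'clock': np.float64(0.0), 'joint_pos': array([1.257, 0.241, 0.004, 1.335, 0.   , 1.571]), 'joint_vel': array([ 0.   , -0.002, -0.001, -0.001, -0.   ,  0.   ]), 'tau': array([-0.0000e+00, -3.7232e+01,  2.5241e+01,  1.7000e-02, -0.0000e+00,
       -0.0000e+00]), 'eef_pos': array([0.154, 0.475, 0.238]), 'tool_rot': array([ 0.156,  0.988, -0.001, -0.   ]), 'ft_force': array([-0.307, -0.509, -0.769]), 'ft_torque': array([0.002, 0.006, 0.024]), 'grasp_force': np.float64(0.0), 'grip_width': np.float64(0.085)}
case_1_mid 0.75 [252. 260.] z 0.079 [451.   9.] [63. 90.] 1.6
ink_pad_mid 0.87 [236. 321.] z 0.023 [ 477. -128.] [88. 58.] 82.2
oring_jar_mid 0.95 [170. 318.] z 0.065 [ 626. -124.] [59. 60.] 40.5
oring_jar_mid 0.48 [168. 253.] z 0.079 [634.  15.] [64. 90.] 1.6
valve_cap_mid 0.54 [204. 346.] z 0.024 [ 549. -182.] [41. 40.] 89.4
rack 0.79 [211. 212.] z 0.012 [544.  82.] [259. 246.] 2.2
rack 0.63 [213. 219.] z 0.066 [540.  86.] [ 84. 244.] 1.3
mat 0.58 [198. 338.] z 0.004 [ 552. -187.] [293. 237.] 0.0
lane_a_stop 0.77 254 276 [ 0.449 -0.03   0.07 ]
lane_a_upper 0.84 261 162 [ 0.364  0.474 -0.804]
```

View pics/top1.png

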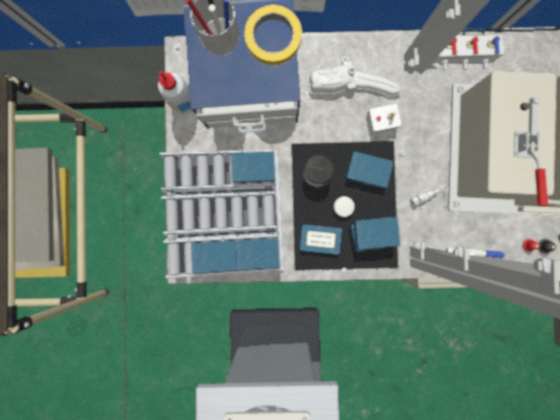

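View pics/scene1.png

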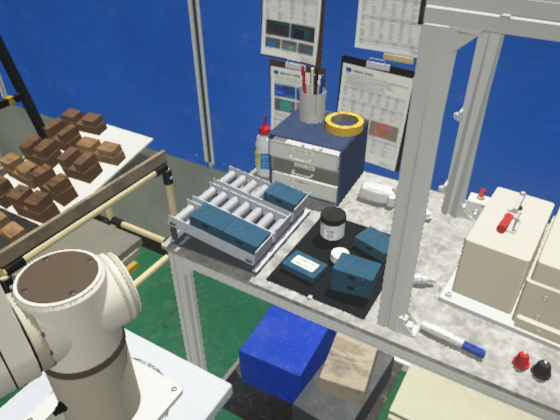

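Lanes load at the left (world +y): the near lane is full, the middle one is empty and the far one holds one case. The spares are a stack at pixel (234,376) and a single case at (170,370). The jar is at (170,318), the cap at (207,344) and the pad at (239,321).

```bash
python3 - <<'E'
from h import *
W=np.load("top.npy"); z=W[...,2]
def rect(nm,x0,x1,y0,y1,z0,z1):
    m=(W[...,0]>x0)&(W[...,0]<x1)&(W[...,1]>y0)&(W[...,1]<y1)&(z>z0)&(z<z1)
    P=W[m]; r=cv2.minAreaRect((P[:,:2]*1000).astype(np.float32))
    print(nm,m.sum(),"z",np.round(np.median(P[:,2]),4),np.round(r[0],1),np.round(r[1],1),round(r[2],1))
rect("stacktop",.38,.56,-.36,-.18,.045,.075)
rect("single",.56,.72,-.34,-.16,.022,.045)
for n,x in(("a",.45),("c",.542),("b",.634)):
    for y in(.0,.1,.19):
        m=(abs(W[...,0]-x)<.02)&(abs(W[...,1]-y)<.02); print(n,y,np.round(np.percentile(z[m],95),4),end="; ")
m=(W[...,0]>.6)&(W[...,0]<1.2)&(W[...,1]>-.1)&(W[...,1]<.2)&(z>.13)&(z<.5); print("\nbox xmin",np.percentile(W[m][:,0],2),"z",np.percentile(z[m],[5,50,95]), "mat",np.nanmedian(z[255:262,300:390]))
m=(W[...,0]>.66)&(W[...,0]<.9)&(W[...,1]>.17)&(W[...,1]<.3)&(z>.04); print("bottle",np.nanmin(W[m],0),np.nanmax(W[m],0))
from scipy.spatial.transform import Rotation as Ro
print(Ro.from_quat(status.get_obs()["tool_rot"]).as_matrix().round(3))
E
```

```text
stacktop 1349 z 0.0579 [ 478.7 -276.1] [165.7  90. ] 69.5
single 1240 z 0.0299 [ 634.3 -242.8] [ 94.4 189.6] 70.1
a 0.0 0.0785; a 0.1 0.0921; a 0.19 0.0737; c 0.0 0.0484; c 0.1 0.0624; c 0.19 0.0736; b 0.0 0.0768; b 0.1 0.0601; b 0.19 0.0735; 
box xmin 0.7262225223891621 z [0.15283747 0.17096969 0.24620737] mat 0.002920182567419413
bottle [0.66023201 0.17001329 0.04048229] [0.82024605 0.21070191 0.18777889]
[[-0.951  0.309 -0.   ]
 [ 0.309  0.951 -0.   ]
 [-0.    -0.    -1.   ]]
```

```bash
cat >> h.py <<'E'
def rect(W,nm,x0,x1,y0,y1,z0,z1):
    z=W[...,2]; m=((W[...,0]>x0)&(W[...,0]<x1)&(W[...,1]>y0)&(W[...,1]<y1)&(z>z0)&(z<z1)).astype(np.uint8)
    m=cv2.morphologyEx(m,cv2.MORPH_OPEN,np.ones((7,7),np.uint8)); n,l,s,c=cv2.connectedComponentsWithStats(m)
    k=1+np.argmax(s[1:,4]); P=W[l==k]; r=cv2.minAreaRect((P[:,:2]*1000).astype(np.float32))
    print(nm,s[k,4],"z",np.round(np.median(P[:,2]),4),np.round(r[0],1),np.round(r[1],1),round(r[2],1))
E
python3 - <<'E'
from h import *
W=np.load("top.npy")
rect(W,"stacktop",.38,.56,-.36,-.18,.045,.075)
rect(W,"under",.38,.56,-.36,-.18,.02,.04)
rect(W,"single",.56,.72,-.34,-.16,.022,.045)
rect(W,"a1",.4,.5,-.05,.05,.068,.09)
rect(W,"b1",.6,.7,-.05,.06,.068,.09)
E
```

```text
stacktop 1242 z 0.0579 [ 488.8 -247.4] [62.  91.2] 3.4Traceback (most recent call last):
  File "<stdin>", line 4, in <module>
  File "h.py", line 17, in rect
    k=1+np.argmax(s[1:,4]); P=W[l==k]; r=cv2.minAreaRect((P[:,:2]*1000).astype(np.float32))
        ~~~~~~~~~^^^^^^^^^
    return _wrapfunc(a, 'argmax', axis=axis, out=out, **kwds)
    return bound(*args, **kwds)
ValueError: attempt to get argmax of an empty sequence
```

Request:
servo_tool --pt "85 0 0 0 0.171" --pt "85 0 0 0 0.171" --pt "85 0 0 0 0.171" --pt "85 0 0 0 0.171" --pt "85 0 0 0 0.171" --pt "85 0 0 0 0.171" --pt "85 0 0 0 0.171" --pt "85 -57 22.4 0 0" --pt "85 -57 22.4 0 0" --pt "85 -57 22.4 0 0" --pt "85 -57 22.4 0 0" --pt "85 -57 22.4 0 0" --pt "85 -57 22.4 0 0" --pt "85 -57 22.4 0 0" --pt "85 -57 22.4 0 0" --pt "85 -57 22.4 0 0" --pt "85 -57 22.4 0 0" --pt "85 -57 22.4 0 0" --pt "85 -57 22.4 0 0" --pt "85 -57 22.4 0 0"

```text
clock: 3.0
eef_pos: [0.4901, -0.2487, 0.2394]
tool_rot: [0.686, 0.728, 0.0, 0.0]
ft_force: [1.1, 2.1, 0.4]
grip_width: 0.0845
grasp_force: 0.0
```

```bash
cat >> h.py <<'E'
def go(x,y,z,yaw):
    from scipy.spatial.transform import Rotation as Ro
    o=status.get_obs(); R=Ro.from_quat(o["tool_rot"]).as_matrix(); d=np.array([x,y,z])-o["eef_pos"]
    cur=np.degrees(np.arctan2(R[1,1],R[0,1])); w=(yaw-cur+90)%180-90; t=np.radians(cur+w)
    print("clock",round(float(o["clock"]),2),"eef",np.round(o["eef_pos"],4),"cur yaw",round(cur,1),"turn",round(-np.radians(w),3),"shift after turn mm",np.round(1000*np.array([-d[0]*np.sin(t)+d[1]*np.cos(t),d[0]*np.cos(t)+d[1]*np.sin(t),-d[2]]),1),"tilt",np.round(R[:2,2],3),"grip",round(float(o["grip_width"]),4),"F",np.round(o["ft_force"],1))
E
python3 - <<'E'
from h import *
W=np.load("top.npy")
rect(W,"single",.56,.72,-.34,-.16,.022,.045)
rect(W,"a1",.4,.5,-.05,.05,.068,.09)
rect(W,"b1",.6,.7,-.05,.06,.068,.09)
pic,d,W=cloud("wrist"); save("w1.png",pic)
rect(W,"stacktop",.38,.56,-.36,-.18,.045,.075)
go(.489,-.247,.15,3.4)
E
```

```text
single 1139 z 0.03 [ 627.9 -240.7] [91.2 63.6] 75.0
a1 1095 z 0.0758 [450.4   6.6] [85.2 63. ] 89.0
b1 1117 z 0.0758 [635.4  15.2] [61.2 88. ] 1.5
stacktop 4907 z 0.0565 [ 492.4 -255.3] [63.6 90.6] 3.2
clock 3.05 eef [ 0.4928 -0.2554  0.2376] cur yaw 3.1 turn -0.005 shift after turn mm [ 8.6 -3.3 87.6] tilt [ 0.002 -0.005] grip 0.085 F [ 4.6 -5.7  1.5]
```

Request:
servo_tool --pt "85 0 0 0 0" --pt "85 0 0 0 0" --pt "85 0 0 0 0" --pt "85 0 0 0 0"

```text
clock: 3.55
eef_pos: [0.4894, -0.2456, 0.24]
tool_rot: [0.685, 0.729, 0.0, 0.0]
ft_force: [-0.2, 0.6, 0.3]
grip_width: 0.0847
grasp_force: 0.0
```

```bash
python3 - <<'E'
from h import *
pic,d,W=cloud("wrist"); save("w2.png",pic)
rect(W,"stacktop",.38,.56,-.36,-.18,.045,.075)
rect(W,"single",.56,.72,-.34,-.16,.022,.045)
go(.489,-.247,.046,3.4)
E
```

```text
stacktop 4775 z 0.0583 [ 489.7 -248.1] [63.4 91.2] 3.8
single 4227 z 0.0308 [ 629.3 -241.1] [91.2 64. ] 74.2
clock 3.6 eef [ 0.4894 -0.2458  0.24  ] cur yaw 3.5 turn 0.002 shift after turn mm [ -1.2  -0.5 194. ] tilt [ 0.001 -0.   ] grip 0.0851 F [ 0.8 -0.5 -0. ]
```

View pics/w2.png

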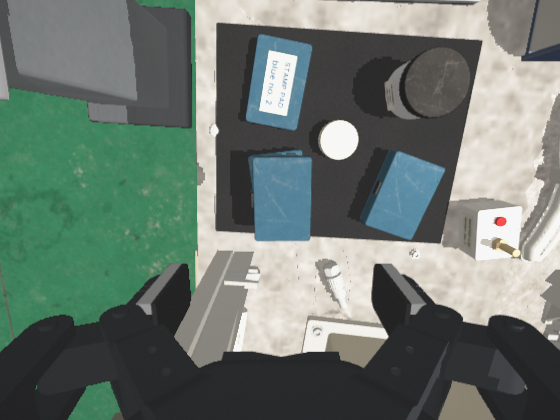

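The top case of the stack is at (197,282), slightly askew on the lower one, and the fingers' sides are clear. Descending.

Request:
servo_tool --pt "85 -2.3 0.3 45 0" --pt "85 0 0 45 0" --pt "85 0 0 45 0" --pt "85 0 0 30 0" --pt "85 0 0 17 0" --pt "85 0 0 12 0" --pt "85 0 0 0 0" --pt "85 0 0 0 0" --pt "50 0 0 0 0" --pt "50 0 0 0 0" --pt "50 0 0 0 0" --pt "50 0 0 0 0" --pt "50 0 0 0 0" --pt "50 0 0 0 0"

```text
clock: 5.35
eef_pos: [0.4907, -0.2494, 0.0467]
tool_rot: [0.686, 0.728, 0.0, 0.001]
ft_force: [0.9, 0.4, 5.2]
grip_width: 0.0593
grasp_force: 65.1
```

Request:
servo_tool --pt "50 0 0 -15 0" --pt "50 0 0 -30 0" --pt "50 0 0 -50 0" --pt "50 0 0 -50 0" --pt "50 0 0 0 0.03" --pt "50 25 3 0 0" --pt "50 50 7 0 0" --pt "50 50 7 0 0" --pt "50 50 8 0 0" --pt "50 50 8 0 0" --pt "50 50 8 0 0" --pt "50 50 8 0 0" --pt "50 50 8 0 0" --pt "50 25 3 0 0" --pt "50 0 0 0 0" --pt "50 0 0 0 0" --pt "50 0 0 0 0" --pt "50 0 0 0 0"

```text
clock: 7.6
eef_pos: [0.5379, 0.1517, 0.1904]
tool_rot: [0.697, 0.717, -0.0, 0.0]
ft_force: [-0.2, -0.1, -1.8]
grip_width: 0.0593
grasp_force: 65.3
```

```bash
python3 - <<'E'
from h import *
pic,d,W=cloud("wrist"); save("w3.png",pic)
np.save("w3.npy",W)
go(.538,.153,.1,1.8)
rect(W,"a2",.4,.5,.05,.15,.082,.105)
rect(W,"b1",.6,.7,-.05,.06,.068,.09)
rect(W,"a1",.4,.5,-.05,.05,.068,.082)
E
```

```text
clock 7.65 eef [0.5379 0.1518 0.1904] cur yaw 1.6 turn -0.003 shift after turn mm [ 1.2  0.2 90.4] tilt [ 0. -0.] grip 0.0591 F [ 0.   0.7 -1.5]
a2 4288 z 0.0913 [449.2 108.9] [64.1 72.1] 1.9Traceback (most recent call last):
  File "<stdin>", line 6, in <module>
  File "h.py", line 17, in rect
    k=1+np.argmax(s[1:,4]); P=W[l==k]; r=cv2.minAreaRect((P[:,:2]*1000).astype(np.float32))
        ~~~~~~~~~^^^^^^^^^
    return _wrapfunc(a, 'argmax', axis=axis, out=out, **kwds)
    return bound(*args, **kwds)
ValueError: attempt to get argmax of an empty sequence
```

View pics/w3.png

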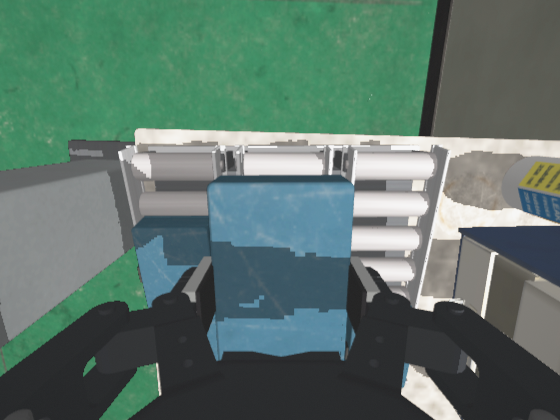

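The case is held level at (270,280). Lane c's open roller end is at row 165, columns 245-325. Checking where its edges are.

```bash
python3 - <<'E'
from h import *
W=np.load("w3.npy")
for (x0,x1) in ((.38,.5),(.49,.59),(.58,.69)):
    m=(W[...,0]>x0)&(W[...,0]<x1)&(W[...,1]>.17)&(W[...,1]<.25)&(W[...,2]>.065)&(W[...,2]<.1)
    P=W[m]; R=P[P[:,2]<.077]
    print("top y",np.round(np.percentile(P[:,1],[95,99]),3),"roller z max",np.round(np.percentile(R[:,2],90),4))
for r in (160,167,172):
    s=W[r,225:345]; print(r,[(225+i,)+tuple(np.round(s[i]*1000).astype(int)) for i in list(range(0,24,2))+list(range(90,120,3))])
E
```

```text
top y [0.199 0.203] roller z max 0.0733
top y [0.202 0.206] roller z max 0.0733
top y [0.205 0.209] roller z max 0.0735
160 [(225, np.int64(489), np.int64(195), np.int64(57)), (227, np.int64(488), np.int64(194), np.int64(44)), (229, np.int64(488), np.int64(193), np.int64(33)), (231, np.int64(488), np.int64(192), np.int64(22)), (233, np.int64(488), np.int64(191), np.int64(9)), (235, np.int64(497), np.int64(195), np.int64(58)), (237, np.int64(502), np.int64(197), np.int64(82)), (239, np.int64(504), np.int64(197), np.int64(81)), (241, np.int64(504), np.int64(196), np.int64(70)), (243, np.int64(504), np.int64(195), np.int64(58)), (245, np.int64(508), np.int64(196), np.int64(72)), (247, np.int64(509), np.int64(196), np.int64(72)), (315, np.int64(565), np.int64(198), np.int64(72)), (318, np.int64(567), np.int64(198), np.int64(71)), (321, np.int64(570), np.int64(198), np.int64(72)), (324, np.int64(572), np.int64(198), np.int64(71)), (327, np.int64(574), np.int64(198), np.int64(75)), (330, np.int64(576), np.int64(199), np.int64(80)), (333, np.int64(590), np.int64(194), np.int64(9)), (336, np
[... 1688 characters left out ...]
nt64(505), np.int64(187), np.int64(75)), (243, np.int64(505), np.int64(185), np.int64(61)), (245, np.int64(508), np.int64(187), np.int64(72)), (247, np.int64(509), np.int64(187), np.int64(73)), (315, np.int64(565), np.int64(188), np.int64(72)), (318, np.int64(568), np.int64(188), np.int64(73)), (321, np.int64(570), np.int64(188), np.int64(72)), (324, np.int64(573), np.int64(188), np.int64(72)), (327, np.int64(574), np.int64(189), np.int64(77)), (330, np.int64(576), np.int64(190), np.int64(80)), (333, np.int64(592), np.int64(181), np.int64(6)), (336, np.int64(595), np.int64(181), np.int64(6)), (339, np.int64(598), np.int64(181), np.int64(5)), (342, np.int64(591), np.int64(187), np.int64(56))]
```

```bash
python3 - <<'E'
from h import *
W=np.load("w3.npy")
m=(W[...,2]>.195)&(W[...,2]<.215)&(W[...,1]>.14)
for y in(.16,.17,.18,.19):
    P=W[m&(abs(W[...,1]-y)<.004)]
    if len(P): print(y,len(P),np.round(np.percentile(P[:,0],[1,99]),4),np.median(P[:,2]))
print(np.nanmax(W[m][:,1]))
E
```

```text
0.16 3504 [0.4951 0.58  ] 0.20221581266057936
0.17 2448 [0.5075 0.5666] 0.20201620405925166
0.18 2583 [0.5072 0.5664] 0.20201398241252919
0.19 2768 [0.5069 0.566 ] 0.20203576882388272
0.19987162016820245
```

Request:
servo_tool --pt "50 3 2 25 0" --pt "50 0 0 30 0" --pt "50 0 0 18 0" --pt "50 0 0 10 0" --pt "50 0 0 0 0" --pt "50 0 0 0 0" --pt "50 0 0 0 0"

```text
clock: 8.52
eef_pos: [0.5405, 0.156, 0.1084]
tool_rot: [0.696, 0.718, 0.001, 0.001]
ft_force: [1.0, 0.6, -1.8]
grip_width: 0.0593
grasp_force: 65.2
```

```bash
python3 - <<'E'
from h import *
go(.538,.155,.09,1.8)
pic,d,W=cloud("wrist"); save("w4.png",pic)
for n,z0,z1,l in(("case",.111,.127,0),("guide",.077,.088,0)):
  for y in(.175,.183,.191,.198):
    P=W[(W[...,2]>z0)&(W[...,2]<z1)&(abs(W[...,1]-y)<.003)&(abs(W[...,0]-.54)<.05)]
    if len(P): print(n,y,len(P),np.round(np.percentile(P[:,0],[1,5,50,95,99]),4),round(float(np.median(P[:,2])),4))
E
```

```text
clock 8.53 eef [0.5405 0.156  0.1084] cur yaw 1.7 turn -0.002 shift after turn mm [-0.9 -2.5 18.4] tilt [0.002 0.001] grip 0.0593 F [ 1.   0.6 -1.8]
case 0.175 1822 [0.5099 0.5124 0.5395 0.5666 0.5692] 0.1198
case 0.183 1929 [0.5097 0.5123 0.5391 0.5663 0.5688] 0.1199
case 0.191 2038 [0.5094 0.5118 0.5389 0.5661 0.5686] 0.1198
case 0.198 2130 [0.5094 0.5118 0.5388 0.5658 0.5683] 0.1199
guide 0.198 77 [0.501  0.5012 0.5036 0.5763 0.5766] 0.081
```

View pics/w4.png

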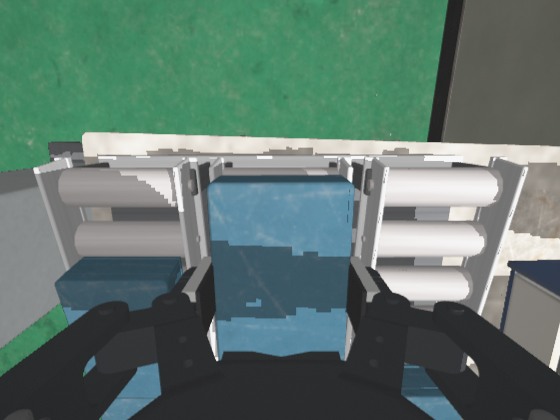

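The case sits centred between the guides (case and guide centres both at x 0.539). Lowering and releasing.

Request:
servo_tool --pt "50 0 0 10 0" --pt "50 0 0 6 0" --pt "50 0 0 3 0" --pt "50 0 0 0 0" --pt "50 0 0 0 0" --pt "72 0 0 0 0" --pt "72 0 0 0 0" --pt "72 0 0 0 0" --pt "72 0 0 0 0" --pt "72 0 0 -10 0" --pt "72 0 0 -30 0" --pt "72 0 0 -50 0" --pt "72 0 0 -30 0" --pt "72 0 0 0 0"

```text
clock: 10.32
eef_pos: [0.5418, 0.1564, 0.2123]
tool_rot: [0.696, 0.718, 0.003, 0.002]
ft_force: [0.1, -0.3, -0.7]
grip_width: 0.072
grasp_force: 0.0
```

```bash
python3 - <<'E'
from h import *
go(.488,-.247,.15,3.4)
pic,d,W=cloud("scene"); save("s2.png",pic[100:320,120:430])
pic,d,W=cloud("top")
rect(W,"c1",.5,.585,-.06,.2,.06,.11)
rect(W,"under",.38,.56,-.36,-.18,.025,.04)
E
```

```text
clock 10.32 eef [0.5418 0.1564 0.2123] cur yaw 1.7 turn -0.029 shift after turn mm [-399.5  -77.6   62.3] tilt [0.007 0.002] grip 0.072 F [ 0.1 -0.3 -0.7]
c1 1265 z 0.0756 [542.8  12.2] [87.7 63.4] 88.9
under 1114 z 0.0302 [ 485.2 -244.6] [63.4 90.4] 10.4
```

View pics/s2.png

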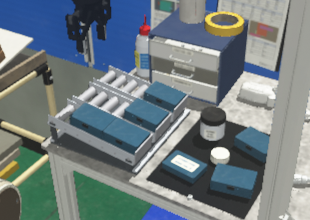

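The case rolled down to lane c's stop. In the crop it is in the middle lane around (145,112). Next is the lower stack case, seen at (233,180).

Request:
servo_tool --pt "85 0 0 0 -0.152" --pt "85 -24 -8 0 0" --pt "85 -48 -16 0 0" --pt "85 -48 -16 0 0" --pt "85 -48 -16 0 0" --pt "85 -48 -16 0 0" --pt "85 -48 -16 0 0" --pt "85 -48 -16 0 0" --pt "85 -48 -16 20 0" --pt "85 -24 -8 30 0" --pt "85 0 0 30 0" --pt "85 0 0 0 0" --pt "85 0 0 0 0" --pt "85 0 0 0 0"

```text
clock: 12.18
eef_pos: [0.4844, -0.245, 0.1297]
tool_rot: [0.64, 0.769, 0.0, 0.001]
ft_force: [0.3, 0.3, -0.9]
grip_width: 0.0848
grasp_force: 0.0
```

```bash
python3 - <<'E'
from h import *
pic,d,W=cloud("wrist")
rect(W,"under",.38,.56,-.36,-.18,.022,.04)
go(.4855,-.245,.018,10.4)
E
```

```text
under 8342 z 0.0308 [ 486.7 -245.2] [63.5 90.5] 10.4
clock 12.22 eef [ 0.4844 -0.245   0.1297] cur yaw 10.5 turn 0.001 shift after turn mm [ -0.2   1.1 111.7] tilt [ 0.002 -0.001] grip 0.0851 F [0.1 0.1 0.6]
```

Request:
servo_tool --pt "85 0 1.5 45 0" --pt "85 0 0 35 0" --pt "85 0 0 20 0" --pt "85 0 0 11 0" --pt "85 0 0 0 0" --pt "85 0 0 0 0" --pt "50 0 0 0 0" --pt "50 0 0 0 0" --pt "50 0 0 0 0" --pt "50 0 0 0 0" --pt "50 0 0 0 0" --pt "50 0 0 0 0" --pt "50 0 0 -15 0" --pt "50 0 0 -35 0" --pt "50 0 0 -50 0" --pt "50 0 0 -55 0" --pt "50 0 0 0 0.152"

```text
clock: 14.35
eef_pos: [0.4879, -0.2464, 0.1788]
tool_rot: [0.698, 0.716, 0.002, 0.005]
ft_force: [-0.3, 0.2, -1.7]
grip_width: 0.0595
grasp_force: 65.2
```

Request:
servo_tool --pt "50 25 4 0 0" --pt "50 50 8 0 0" --pt "50 50 8 0 0" --pt "50 50 8 0 0" --pt "50 50 9 0 0" --pt "50 50 9 0 0" --pt "50 50 8 0 0" --pt "50 50 8 0 0" --pt "50 25 4 0 0" --pt "50 0 0 30 0" --pt "50 0 0 20 0" --pt "50 0 0 0 0" --pt "50 0 0 0 0" --pt "50 0 0 0 0"

```text
clock: 16.1
eef_pos: [0.5397, 0.1571, 0.1238]
tool_rot: [0.697, 0.718, 0.001, 0.001]
ft_force: [0.1, 0.7, -0.6]
grip_width: 0.0596
grasp_force: 65.2
```

```bash
cat >> h.py <<'E'
def chk(xc,zt):
    pic,d,W=cloud("wrist")
    for n,z0,z1 in(("case",zt-.006,zt+.006),("guide",.0765,.088)):
      for y in(.183,.191,.198):
        P=W[(W[...,2]>z0)&(W[...,2]<z1)&(abs(W[...,1]-y)<.003)&(abs(W[...,0]-xc)<.045)]
        if len(P): print(n,y,len(P),np.round(np.percentile(P[:,0],[1,5,50,95,99]),4),round(float(np.median(P[:,2])),4))
E
python3 - <<'E'
from h import *
go(.5405,.156,.1084,1.7)
o=status.get_obs(); chk(.54,o["eef_pos"][2]+.0115)
E
```

```text
clock 16.1 eef [0.5397 0.1571 0.1238] cur yaw 1.7 turn -0.0 shift after turn mm [-1.1  0.7 15.4] tilt [0.002 0.001] grip 0.0596 F [ 0.1  0.7 -0.6]
case 0.183 1941 [0.509  0.5115 0.5385 0.5657 0.5683] 0.1356
case 0.191 2014 [0.5088 0.5114 0.5383 0.5657 0.5681] 0.1356
case 0.198 2114 [0.5087 0.5112 0.5381 0.5654 0.5678] 0.1356
guide 0.198 85 [0.501  0.5014 0.5039 0.5763 0.5767] 0.081
```

Request:
servo_tool --pt "50 -1 0.7 15 0" --pt "50 0 0 10 0" --pt "50 0 0 6 0" --pt "50 0 0 3.5 0" --pt "50 0 0 0 0" --pt "50 0 0 0 0" --pt "72 0 0 0 0" --pt "72 0 0 0 0" --pt "72 0 0 0 0" --pt "72 0 0 0 0" --pt "72 0 0 -10 0" --pt "72 0 0 -30 0" --pt "72 0 0 -50 0" --pt "72 0 0 -30 0" --pt "72 0 0 0 0"

```text
clock: 18.02
eef_pos: [0.5416, 0.1566, 0.2118]
tool_rot: [0.696, 0.718, 0.003, 0.002]
ft_force: [-0.3, 0.4, -0.2]
grip_width: 0.0721
grasp_force: 0.0
```

```bash
python3 - <<'E'
from h import *
pic,d,W=cloud("top")
rect(W,"c1+2",.5,.585,-.06,.2,.06,.11)
go(.6286,-.241,.1,-15.4)
E
```

```text
c1+2 2781 z 0.0809 [538.4  66.7] [200.6  72.4] 89.5
clock 18.07 eef [0.5404 0.1563 0.2095] cur yaw 1.7 turn 0.299 shift after turn mm [-359.6  190.5  109.5] tilt [0.004 0.001] grip 0.072 F [ 0.9 -0.3 -1.1]
```

Request:
servo_tool --pt "85 0 0 0 0.15" --pt "85 0 0 0 0.149" --pt "85 -30 16 0 0" --pt "85 -50 26.5 0 0" --pt "85 -50 26.5 0 0" --pt "85 -50 26.5 0 0" --pt "85 -50 26.5 0 0" --pt "85 -50 26.5 0 0" --pt "85 -50 26.5 0 0" --pt "85 -30 16 20 0" --pt "85 0 0 40 0" --pt "85 0 0 20 0" --pt "85 0 0 0 0" --pt "85 0 0 0 0" --pt "85 0 0 0 0"

```text
clock: 19.95
eef_pos: [0.6289, -0.2419, 0.1293]
tool_rot: [0.795, 0.606, 0.001, 0.001]
ft_force: [0.9, 0.7, -0.0]
grip_width: 0.0849
grasp_force: 0.0
```

```bash
python3 - <<'E'
from h import *
pic,d,W=cloud("wrist")
rect(W,"single",.56,.72,-.34,-.16,.022,.04)
go(.6293,-.241,.018,-15.5)
pic,d,W=cloud("top"); save("top2.png",pic[130:290,140:420]); rect(W,"c2",.505,.575,.05,.17,.083,.11)
E
```

```text
single 8485 z 0.0308 [ 629.5 -240.3] [90.4 63.6] 74.3
clock 20.0 eef [ 0.6288 -0.2418  0.1293] cur yaw -15.4 turn 0.002 shift after turn mm [  0.9   0.2 111.3] tilt [ 0.002 -0.001] grip 0.0852 F [ 0.2 -0.9  0.6]
c2 910 z 0.0902 [538.2 114.4] [65.7 62.2] 89.1
```

View pics/top2.png

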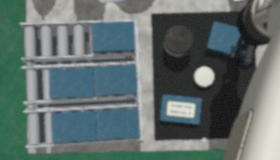

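Lanes a and c are now full. The jar (45,178), cap (76,204) and pad (108,182) have not moved in the crop. Taking the last spare to lane b.

Request:
servo_tool --pt "85 1 0.2 45 0" --pt "85 0 0 35 0" --pt "85 0 0 20 0" --pt "85 0 0 11 0" --pt "85 0 0 0 0" --pt "85 0 0 0 0" --pt "50 0 0 0 0" --pt "50 0 0 0 0" --pt "50 0 0 0 0" --pt "50 0 0 0 0" --pt "50 0 0 0 0" --pt "50 0 0 0 0" --pt "50 0 0 -15 0" --pt "50 0 0 -35 0" --pt "50 0 0 -50 0" --pt "50 0 0 -55 0" --pt "50 0 0 0 -0.15" --pt "50 0 0 0 -0.149"

```text
clock: 22.3
eef_pos: [0.6286, -0.2409, 0.1734]
tool_rot: [0.695, 0.719, 0.0, 0.001]
ft_force: [0.0, -0.3, -2.2]
grip_width: 0.0595
grasp_force: 65.1
```

Request:
servo_tool --pt "50 25 1 0 0" --pt "50 50 2 0 0" --pt "50 50 2 0 0" --pt "50 50 2 0 0" --pt "50 50 2 0 0" --pt "50 50 2 0 0" --pt "50 50 2 0 0" --pt "50 50 2 0 0" --pt "50 24 0 0 0" --pt "50 0 0 30 0" --pt "50 0 0 20 0" --pt "50 0 0 0 0" --pt "50 0 0 0 0" --pt "50 0 0 0 0"

```text
clock: 24.05
eef_pos: [0.6324, 0.1584, 0.1234]
tool_rot: [0.697, 0.717, 0.001, 0.001]
ft_force: [0.8, 0.5, -0.6]
grip_width: 0.0594
grasp_force: 65.1
```

```bash
python3 - <<'E'
from h import *
go(.6324,.159,.1084,1.7)
o=status.get_obs(); chk(.632,o["eef_pos"][2]+.0115)
E
```

```text
clock 24.05 eef [0.6324 0.1584 0.1234] cur yaw 1.7 turn -0.0 shift after turn mm [ 0.6  0.1 15. ] tilt [0.002 0.001] grip 0.0594 F [ 0.8  0.5 -0.6]
case 0.183 1913 [0.6017 0.6043 0.6313 0.6585 0.6608] 0.1354
case 0.191 2023 [0.6016 0.6041 0.631  0.6584 0.6608] 0.1354
case 0.198 2102 [0.6014 0.6039 0.6311 0.6581 0.6606] 0.1354
guide 0.198 39 [0.5929 0.5933 0.5951 0.6685 0.6686] 0.0809
```

Centred to within 0.5 mm. Lowering and releasing.

Request:
servo_tool --pt "50 0 0 15 0" --pt "50 0 0 10 0" --pt "50 0 0 6 0" --pt "50 0 0 3 0" --pt "50 0 0 0 0" --pt "50 0 0 0 0" --pt "72 0 0 0 0" --pt "72 0 0 0 0" --pt "72 0 0 0 0" --pt "72 0 0 0 0" --pt "72 0 0 -10 0" --pt "72 0 0 -30 0" --pt "72 0 0 -50 0" --pt "72 0 0 -40 0" --pt "72 0 0 0 0" --pt "72 0 0 0 0" --pt "72 0 0 0 0" --pt "72 0 0 0 0" --pt "72 0 0 0 0"

```text
clock: 26.48
eef_pos: [0.6312, 0.1583, 0.2169]
tool_rot: [0.696, 0.718, -0.001, -0.0]
ft_force: [-0.1, 0.6, -0.2]
grip_width: 0.0719
grasp_force: 0.0
```

```bash
python3 - <<'E'
from h import *
pic,d,W=cloud("top"); save("top3.png",cv2.resize(pic[130:290,140:420],None,fx=2,fy=2))
for n,x in(("a",.45),("c",.54),("b",.632)):
    rect(W,n+"1",x-.035,x+.035,-.05,.05,.066,.0825); rect(W,n+"2",x-.035,x+.035,.05,.17,.083,.11)
E
```

```text
a1 1041 z 0.0745 [450.3   3.5] [79.  62.9] 88.7
a2 956 z 0.09 [447.3 109.6] [68.8 62.6] 89.7
c1 1004 z 0.0749 [542.7   6.9] [77.3 63.2] 89.0
c2 991 z 0.0899 [539.3 111.4] [71.9 60.1] 88.7
b1 1055 z 0.0745 [635.7   9.3] [61.3 80.3] 1.7
b2 972 z 0.0895 [630.5 114. ] [71.8 61. ] 89.8
```

View pics/top3.png

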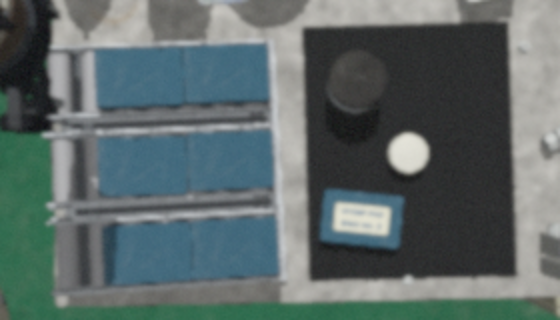

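All six cases are in the lanes in pairs, ending at about columns 270-280. The mat holds only the pad, jar and cap. Handing in.

```bash
python3 -c "
from workcell import bot; print(bot.job_done())"
```

```text
the job is handed in; nothing more can be done
None
```

All three lanes now hold two cases, with the spares released at the upper ends and rolled into place; the pad, jar and cap were left undisturbed, and the job was handed in at about 26.5 s (no verdict was returned).

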